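# Turn the marker carousel and lay out the pink marker

### The job

Turn the marker carousel by its knob until the pocket with the pink-capped marker stands over the orange arrow at the front of its stand and is still, then draw that marker out of its sleeve there. Lay it lengthwise in both notches of the wooden marker rest, setting it down rather than letting it drop. Leave the other markers in their sleeves and everything else on the table where it is.

Things in the scene. Friction and masses are not known exactly. Their poses are not given: they have to be found in the camera images.
- stand: fixed white round foot of the carousel, 210 mm across, 19 mm high, origin at the centre of its underside; its -x axis points to the front, where a flat orange arrow lies on the table; the arrow's tip is about 145 mm from the centre
- front_mark (a point): point above the orange arrow, 93 mm in front of the carousel's axis and 106 mm above the table: where pink_pocket must be brought
- carousel: grey turntable turning both ways about its vertical z axis, no practical limit; 0.06 N m of friction, so it stays where it is left. Origin on the axis, 20 mm above the table. Disc 200 mm across, 10 mm thick, with five grey sleeves 72 degrees apart, each leaning outward 50 degrees from vertical; the pink marker's sleeve leans along the body's -x
- carousel_knob (a point): centre of the black knob on top of a 28 mm post: an upright bar 46 mm long along the carousel's x, 14 mm wide along its y, 36 mm high, on a collar 48 mm across; its middle is 164 mm and its top 182 mm above the table. Grip it across its width from above
- pink_pocket (a point): point on the carousel, on the pink marker's axis at the outer end of its sleeve's floor, 93 mm from the turning axis and 80 mm along the marker from its foot. Roof and sides of the sleeve enclose the first 45 mm of the marker, the floor (21 mm wide) under it runs 80 mm; beyond that the marker sticks out free
- pink_marker: the wanted marker: round, 15 mm thick, 140 mm long, 17 to 34 g, black with a bright pink cap on its last 45 mm (the cap sits firmly). Origin at the centre of its foot (the end inside the sleeve), z along the marker to the cap's end. Slides out along its axis with 1 to 3 mm of play
- pink_mid (a point): point on the pink marker's axis 62 mm from its foot, about its balance point
- rest: fixed wooden marker rest, foot 70 x 50 x 8 mm, origin at its underside's centre. Two cradles, 8 mm thick, 44 mm wide, stand 22 mm either side of the centre along its x, each with a notch open at the top (19 mm wide at the floor, 31 mm at the mouth), floor 37.5 mm and lips about 54 mm above the table. A marker lies in both, along x; either end may hold the cap
- rest_mid (a point): where pink_mid belongs: on the axis of a marker lying in the notches, midway between the cradles, 45 mm above the table
- yellow_marker: black round marker with a yellow cap, leaning in its own sleeve of the carousel, same size and origin as the pink-capped marker; stays in its sleeve
- blue_marker: black round marker with a blue cap, leaning in its own sleeve of the carousel, same size and origin as the pink-capped marker; stays in its sleeve
- green_marker: black round marker with a green cap, leaning in its own sleeve of the carousel, same size and origin as the pink-capped marker; stays in its sleeve
- orange_marker: black round marker with an orange cap, leaning in its own sleeve of the carousel, same size and origin as the pink-capped marker; stays in its sleeve
- ink_bottle: small amber ink bottle, 44 mm across, 90 mm high; leave alone
- glue_jar: white glue jar with a blue cap, 60 mm across, 60 mm high; leave alone
- tape_roll: yellow tape roll lying flat, 84 mm across, 20 mm high; leave alone
- eraser: pale pink eraser, 45 x 22 x 13 mm; leave alone
Mind the look-alikes: they are no part of the job. What is shaped like the rest but green is not meant.

How it is judged (in metres and radians):
On the way, in this order (a step that is already met when the one before it is completed fails the run):
1. the pink marker's pocket stands over the arrow (within 14 mm), still, with the marker in it (horizontal distance between pink_pocket and front_mark below 0.014 m and angular speed of carousel below 0.1 rad/s and distance between pink_marker and carousel below 0.06 m), for 0.2 s.
2. the pink marker is drawn out of its sleeve while the pocket stands over the arrow (within 20 mm) (horizontal distance between pink_pocket and front_mark below 0.02 m and distance between pink_marker and carousel above 0.11 m), for 0.1 s.
At the end, for the whole second after the job is handed in: The pink marker lies still in both notches: pink_mid within 14 mm (horizontally) of rest_mid and 40 to 49 mm above the table, axis within 0.15 rad of the rest's x; other markers home (origin under 65 mm from the carousel's origin); bottle, jar, tape and eraser within 30 mm of their start (horizontal distance between pink_mid and rest_mid below 0.014 m and z of pink_mid in the frame of rest between 0.04 and 0.049 m and angle between the z axis of pink_marker and the x axis of rest, either way round below 0.15 rad and linear speed of pink_marker below 0.02 m/s and distance between each of yellow_marker, blue_marker, green_marker, orange_marker and carousel below 0.065 m and distance of each of ink_bottle, glue_jar, tape_roll, eraser from where it was at the start of the episode below 0.03 m); the robot touches nothing.
It fails at once if another marker is pulled or knocked out of its sleeve (distance between any of yellow_marker, blue_marker, green_marker, orange_marker and carousel above 0.065 m).
It fails at once if the bottle, jar, tape or eraser is moved more than 30 mm (distance of any of ink_bottle, glue_jar, tape_roll, eraser from where it was at the start of the episode above 0.03 m).
It fails at once if the pink marker is dropped (moves faster than 0.5 m/s out of the fingers) (linear speed of pink_marker above 0.5 m/s and contact force between the fingers and pink_marker below 0.05 N).
It also fails if it takes over 67 s, if anything falls off the work surface, if the arm or the gripper's body presses on something with over 40 N, if the wrist force passes 120 N, or if a joint passes its speed limit or range.

### The arm

A 6-joint arm with a two-finger parallel gripper is mounted at the origin on the work surface. World frame = base frame: x ahead of the robot, y to its left, z up, the work surface at z = 0. Lengths are in m, angles in degrees, forces in N, time in s.
With the tool pointing down it reaches from about 0.375 to 0.925 m from the base axis. Payload 5.7 kg.
Tool frame: the origin (TCP) lies between the finger pads; the fingertips stand 25 mm ahead of it and the grasp point (between the pads) lies 6 mm ahead of it; z points along the fingers, y is the line along which they close (so a half turn about z gives the same grasp; the last joint's range is limited). The gripper opens to 85 mm and grips with 20 to 120 N. Pads are 22 mm wide; open, the fingers measure 114 mm over their backs; the gripper's body (76 mm by 85 mm) begins 54 mm behind the grasp point. The pads swing forward as they close: fully open they stand 13 mm farther back than shut.
Start: joints at [65.025, 20.558, 86.54, -0, 72.909, -6.595], TCP at [0.189, 0.569, 0.256] pointing down, gripper open.
Joint ranges: [-170.27, 170.27], [-57.76, 135], [12.27, 136.19], [-55.21, 235.2], [11.17, 155.16], [-170.74, 170.74]. Speed limits (degrees/s): [136.94, 136.94, 180, 180, 180, 180].

### API

Orientations are given as [roll, pitch, yaw] about the fixed x, y, z axes, in that order (R = Rz(yaw) Ry(pitch) Rx(roll)).
In Python, from cell import bot, viewer, hand_in gives the robot as it stands.
- The arm moves only by the tool drive_tool, never from a script. Its argument "commands" is a list of rows, each a list of 7 numbers: the closure, from 0 (fully open) to 1 (shut), then the shift along the tool's x, y, z each as a share of 100 cm, from -1 to 1, then the turn, a rotation vector about the tool's x, y, z each as a share of 30 degrees, from -1 to 1. In form: [[jaw, dx, dy, dz, wx, wy, wz], ...]. A call has 1 to 5 rows; each row is the pose to reach, as a shift and turn from the pose commanded when the call began, along the tool's axes at that moment; what a row does not reach only later rows make up. A row lasts 1/8 s, in which the tool goes at most 62.5 mm and 10.7 degrees, less where a joint would pass 70% of its speed; a pose out of reach is approached as far as the arm can. A call with a number of a shift or a turn outside -1 to 1 is refused whole. A call with a gripper value outside its range is refused whole. The fingers move at their own pace and stop on an object; "grip_force" is the grip in N (left out, the last holds). Time passes only in rows, so rows that repeat a pose let the fingers close. It gives the time, the measured TCP pose, the force, the opening and the grip force at its end, in the units of the state.
- bot.get_obs(): the state, without advancing time (a new reading comes with each control period).
- viewer.read_camera(name): name is "scene" or "top" or "wrist"; returns a dict with "image" (420x560x3 uint8, blue, green, red), "mtx" (3x3 intrinsics, pixels), "D" ([k1, k2, p1, p2, k3] as OpenCV has them; the pictures are not rectified), "world_to_cam" (4x4, takes a point from world to camera coordinates); the wrist camera has in their place "mount" (4x4, takes a point from camera to tool coordinates, whose origin is the TCP and whose axes are the flange's). Camera axes: x right, y down, z forward; pixel columns grow to the right and rows downward; lengths in m; the calibration is good to about 2 mm. A picture is of the moment at which its call begins: read the wrist's pose just before it. There is no depth.
- hand_in(): hands the job in; it is judged then, once.
Trained networks look in a picture, given as the dict that the camera call returned (one of the last four; its "shot" number tells which), for a name from the list of things; names that differ only in an ending like _2 or _b are one class to them, and where a whole thing is asked for, a point or a joint stands for the part that bears it (a point fixed in the world has none). Each returns a list of dicts, best first, with "score" (0 to 1); they miss things now and then, are a little off and sometimes report something else, mostly with a low value. They report only what shows in the picture. A call takes as long as a camera call. They do not tell look-alikes from the thing itself.
- viewer.trace(picture, label): "pixels" (420x560 bool, what is visible of it) and "extent" ([left, top, width, height] in pixels, round what is visible of it).
- viewer.tip_of(picture, label): "position" ([column, row] in pixels: a listed point, or the origin of a listed thing).
The state is a dict: "t": time; "joint_pos": joint angles; "qd": joint speeds; "tau": joint torques, N m; "tool_pos": TCP position; "eef_rot": TCP orientation; "force": force on the tool from outside, world axes, zero at the start; "moment": the same for the moment, N m; "opening": finger opening in m; "grasp_force": force on a finger pad.
Only numpy, scipy, OpenCV 4.12 (cv2) and the standard library are available. Lean on these libraries where they do the work, as an engineer would, in place of code of your own. Each camera call takes 0.05 s, during which the arm holds its last target. There are 200 camera calls.

## Working session

There is one attempt and no reset: what is moved stays moved. The work goes in short steps, Python scripts to look and compute and a tool call to move; the robot and the scene stay as the last step left them, time stands still between calls to the robot, and variables do not carry over. Pictures are saved under pics/ and viewed, at most 12 in all, crops included, and the job is handed in when it is done.

Besides the shell and the picture viewer there is one more tool, called by a JSON object that holds its "method" and its "body", one argument or row to a line. drive_tool: Moves the arm, as the interface text tells. Shift numbers are shares of 100 cm and turn numbers shares of 30 degrees, none past 1 either way. Its arguments: {"type":"object","properties":{"commands":{"type":"array"},"grip_force":{"type":"number"}},"required":["commands"]}

```bash
mkdir -p pics; cat > h.py <<'E'
import numpy as np, cv2
from cell import bot, viewer
from scipy.spatial.transform import Rotation as R
def cam(n):
    o=bot.get_obs(); p=viewer.read_camera(n)
    if n=='wrist':
        T=np.eye(4); T[:3,:3]=R.from_euler('xyz',o['eef_rot'],degrees=True).as_matrix(); T[:3,3]=o['tool_pos']
        p['c2w']=T@np.array(p['mount'])
    else: p['c2w']=np.linalg.inv(np.array(p['world_to_cam']))
    return p
def ray(p,px):
    u=cv2.undistortPoints(np.array([[px]],float),np.array(p['mtx']),np.array(p['D']))[0,0]
    return p['c2w'][:3,3],p['c2w'][:3,:3]@np.array([u[0],u[1],1])
def atz(p,px,z):
    c,d=ray(p,px); return c+d*(z-c[2])/d[2]
def tri(obs):
    A=0;b=0
    for p,px in obs:
        c,d=ray(p,px); d=d/np.linalg.norm(d); M=np.eye(3)-np.outer(d,d); A=A+M;b=b+M@c
    return np.linalg.solve(A,b)
def proj(p,X):
    w=np.linalg.inv(p['c2w']); r,_=cv2.Rodrigues(w[:3,:3])
    return cv2.projectPoints(np.array([X],float),r,w[:3,3],np.array(p['mtx']),np.array(p['D']))[0][0,0]
E
python3 - <<'E'
from h import *
np.set_printoptions(precision=4,suppress=True)
ps={n:cam(n) for n in('scene','top')}
for n,p in ps.items(): cv2.imwrite(f'pics/{n}.png',p['image']); print(n,p['c2w'][:3,3])
print(bot.get_obs())
for l,z in [('stand',0),('carousel',.02),('carousel_knob',.164),('pink_pocket',.106),('pink_marker',None),('pink_mid',None),('rest',0),('rest_mid',.045),('ink_bottle',0),('glue_jar',0),('tape_roll',0),('eraser',0)]:
    D={n:viewer.tip_of(p,l) for n,p in ps.items()}
    for n in D:
        for d in D[n][:3]: print(l,n,np.round(d['position'],1),round(d['score'],2), atz(ps[n],d['position'],z) if z is not None else '')
    if all(D.values()): print('   tri',tri([(ps[n],D[n][0]['position']) for n in D]))
E
```

```text
scene [1.4036 0.1804 1.5322]
top [ 0.2834 -0.028   1.5796]
{'t': 0.1, 'joint_pos': array([65.0248, 20.5942, 86.5947, -0.0005, 72.9103, -6.5944]), 'qd': array([ 0.0396, -0.0459, -0.0946,  0.0556, -0.1101,  0.0163]), 'tau': array([ -0.0019, -52.8653, -27.9349,  -0.0005,   0.005 ,   0.    ]), 'tool_pos': array([0.189 , 0.5688, 0.2555]), 'eef_rot': array([-179.9014,   -0.0109,  161.6193]), 'force': array([-0.6814,  0.0248,  0.875 ]), 'moment': array([-0.0255,  0.0439, -0.0352]), 'grasp_force': 0.0, 'opening': 0.0851229378567657}
carousel scene [326.9 216.6] 0.6 [0.4486 0.1351 0.02  ]
carousel scene [324.3 250.9] 0.59 [0.5901 0.1526 0.02  ]
carousel top [133.9 288.6] 0.64 [0.338  0.3576 0.02  ]
   tri [0.3828 0.2436 0.0133]
carousel_knob scene [325.4 230.5] 0.86 [0.5931 0.1446 0.164 ]
carousel_knob scene [343.2 253.8] 0.34 [0.6635 0.2155 0.164 ]
carousel_knob top [202.7 194.8] 0.71 [0.5835 0.1501 0.164 ]
   tri [0.5863 0.1478 0.1539]
pink_pocket scene [349.9 251.1] 0.88 [0.617  0.2369 0.106 ]
pink_marker scene [336.1 249. ] 0.44 
pink_marker top [200.4 195.7] 0.64 
pink_marker top [179.2 
[... 823 characters left out ...]
_bottle scene [322.4 251.8] 0.45 [0.5845 0.1464 0.    ]
ink_bottle top [286.3 129.8] 0.82 [ 0.8227 -0.0773  0.    ]
   tri [ 0.8239 -0.0786 -0.0028]
glue_jar scene [160.8 235.7] 0.87 [ 0.6604 -0.4366 -0.    ]
glue_jar scene [322.5 250.2] 0.42 [0.5781 0.1455 0.    ]
glue_jar top [175.8 184.3] 0.66 [0.6497 0.2524 0.    ]
glue_jar top [402.  186.4] 0.63 [ 0.6497 -0.4238  0.    ]
   tri [ 0.714  -0.0397  0.4601]
tape_roll scene [175.9 177.1] 0.59 [ 0.3974 -0.4739  0.    ]
tape_roll top [422.4 267.1] 0.58 [ 0.4093 -0.4757  0.    ]
   tri [ 0.4076 -0.4693  0.0156]
eraser scene [390.8 207.7] 0.5 [0.3396 0.3617 0.    ]
eraser top [131.4 286.6] 0.4 [0.3444 0.3701 0.    ]
   tri [0.3446 0.3642 0.0089]
```

```bash
python3 - <<'E'
import cv2,numpy as np
a=cv2.imread('pics/scene.png')[130:340,130:410]; b=cv2.imread('pics/top.png')[110:320,110:450]
a=cv2.resize(a,None,fx=2.8,fy=2.8,interpolation=3);b=cv2.resize(b,None,fx=2.35,fy=2.35,interpolation=3)
cv2.imwrite('pics/a.png',a);cv2.imwrite('pics/b.png',b)
E
```

```text
(no output)
```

View pics/a.png

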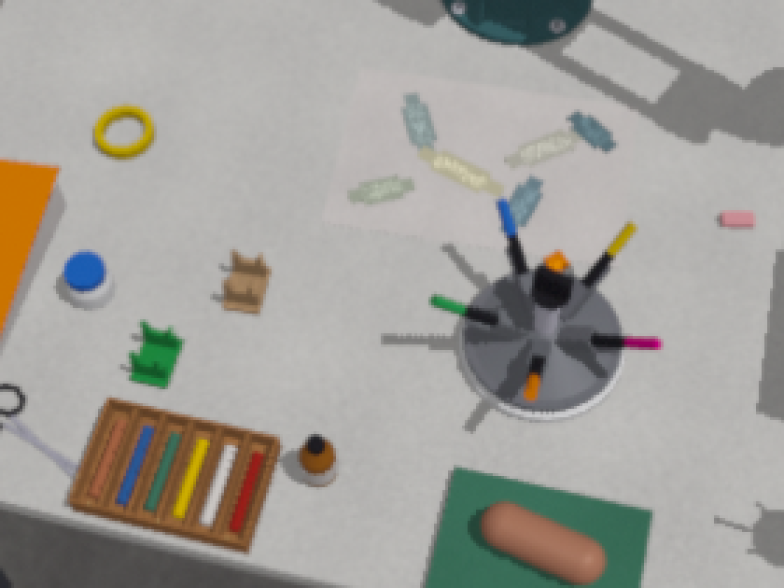

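View pics/b.png

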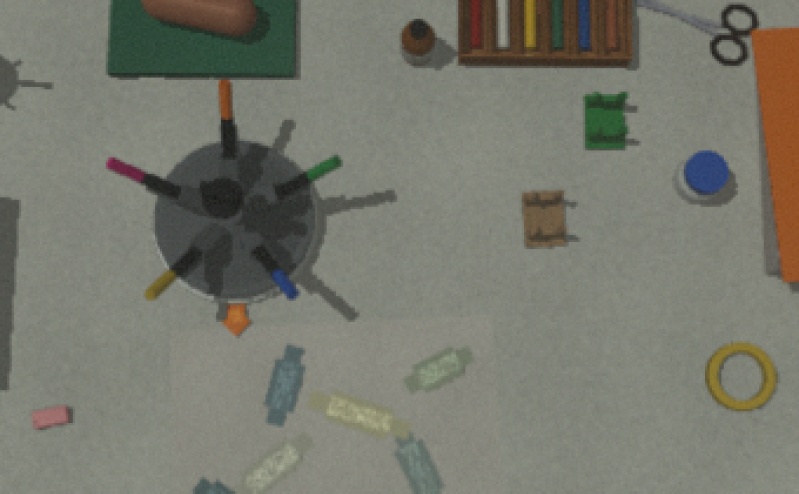

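Two rests: wooden at top-crop (545,219) / scene-crop (246,282), green at (606,120) / (156,354). The wooden one is meant. The pink cap is at top-crop (125,167), and the arrow points to -x, toward the base.

```bash
cat > meas.py <<'E'
from h import *
from scipy.optimize import least_squares
np.set_printoptions(precision=4,suppress=True)
HS={'pink':(150,178),'green':(50,80),'blue':(100,125),'yellow':(20,32),'orange':(3,17)}
def caps(p,c0,names=HS,r=.16):
    hsv=cv2.cvtColor(p['image'],cv2.COLOR_BGR2HSV); out={}
    for n in names:
        lo,hi=HS[n]; m=cv2.inRange(hsv,(lo,120,50),(hi,255,255))
        k,l,s,c=cv2.connectedComponentsWithStats(m)
        best=[(s[i,4],c[i],np.argwhere(l==i)[:,::-1]) for i in range(1,k) if s[i,4]>=12 and np.linalg.norm(atz(p,c[i],.13)[:2]-c0)<r]
        if best: out[n]=max(best,key=lambda t:t[0])
    return out
E
python3 - <<'E'
from meas import *
c0=np.array([.586,.147]); P={n:cam(n) for n in('scene','top')}
C={n:caps(P[n],c0) for n in P}
for n in C:
    for k,v in C[n].items(): print(n,k,v[0],v[1],atz(P[n],v[1],.13), 'z0',atz(P[n],v[1],0))
order=['pink','green','blue','yellow','orange']
T={}
for k in order:
    if all(k in C[n] for n in C):
        T[k]=tri([(P[n],C[n][k][1]) for n in C]); print(k,T[k],np.degrees(np.arctan2(*(T[k][:2]-c0)[::-1])),np.linalg.norm(T[k][:2]-c0))
# wooden rest
for n,p in P.items():
    for l in ('rest','stand','carousel'):
        for d in viewer.trace(p,l)[:3]:
            px=d['pixels']; ys,xs=np.where(px)
            print(n,l,round(d['score'],2),d['extent'],px.sum(),p['image'][px].mean(0))
            if l=='rest':
                r=cv2.minAreaRect(np.stack([xs,ys],1).astype(np.float32)); print([atz(p,q,0.0)[:2] for q in cv2.boxPoints(r)])
E
```

```text
scene pink 43 [358.814  252.1395] [0.6271 0.2649 0.13  ] z0 [0.5551 0.2727 0.    ]
scene green 37 [290.0811 238.6216] [0.6312 0.0363 0.13  ] z0 [0.5595 0.0229 0.    ]
scene blue 46 [310.7609 207.8261] [0.4965 0.0781 0.13  ] z0 [0.4124 0.0686 0.    ]
scene yellow 45 [351.3333 215.3556] [0.4933 0.2184 0.13  ] z0 [0.4089 0.2219 0.    ]
scene orange 44 [319.5909 267.5682] [0.7118 0.1515 0.13  ] z0 [0.6477 0.1488 0.    ]
top pink 65 [163.0615 181.7538] [0.6264 0.2648 0.13  ] z0 [0.6572 0.2911 0.    ]
top green 40 [246.325 181.475] [0.6291 0.0358 0.13  ] z0 [0.6601 0.0415 0.    ]
top blue 57 [230.4561 230.0877] [0.4942 0.0763 0.13  ] z0 [0.5131 0.0857 0.    ]
top yellow 63 [177.7619 230.746 ] [0.4909 0.2188 0.13  ] z0 [0.5095 0.241  0.    ]
top orange 94 [210.0957 245.2128] [0.4526 0.1302 0.13  ] z0 [0.4677 0.1444 0.    ]
pink [0.6266 0.2649 0.1291] 70.99442191071006 0.1247340126560897
green [0.6297 0.036  0.1274] -68.50369790735638 0.11934244995097502
blue [0.4945 0.0772 0.1268] -142.6526899381473 0.11507789585043762
yellow [0.4914 0.2189 0.1271] 142.7691102818278 0.11884762279278831
oran
[... 218 characters left out ...]
3002]), array([ 0.7633, -0.2912])]
scene stand 0.85 [295.9, 221.0, 54.3, 60.0] 245 [144.1918 158.502  171.4776]
scene carousel 0.56 [295.0, 224.8, 55.9, 54.1] 2166 [94.5355 89.6053 89.3061]
top rest 0.73 [358.8, 152.9, 17.8, 21.4] 353 [49.0935 81.2408 46.2493]
[array([ 0.758 , -0.2972]), array([ 0.7586, -0.3457]), array([ 0.69  , -0.3438]), array([ 0.6895, -0.2957])]
top rest 0.63 [334.0, 191.5, 17.4, 25.8] 391 [64.1125 83.6803 97.9028]
[array([ 0.6306, -0.2131]), array([ 0.6348, -0.2644]), array([ 0.5644, -0.2682]), array([ 0.5602, -0.2172])]
top stand 0.62 [195.0, 221.4, 46.7, 30.2] 153 [ 69.1111  99.4314 135.0261]
top carousel 0.96 [176.0, 168.7, 67.9, 68.4] 3266 [61.211  63.3114 60.7523]
```

Wooden rest at about (0.595,-0.24), with its x axis roughly along world x. The carousel axis from the five caps is (0.591,0.150), with pink at 73° and the arrow at about 182°, so it needs a turn of about +109°. First move goes toward the knob.

{"method": "drive_tool", "body": {
  "commands": [
    [0,-0.257,-0.135,-0.03,0,0,1],
    [0,-0.257,-0.135,-0.03,0,0,1],
    [0,-0.257,-0.135,-0.03,0,0,1],
    [0,-0.257,-0.135,-0.03,0,0,1],
    [0,-0.257,-0.135,-0.03,0,0,1]
  ],
  "grip_force": 40
}}

```text
t: 2.33
tool_pos: [0.3923, 0.3583, 0.2868]
eef_rot: [180.0, 0.0, 131.5]
force: [-0.5, -0.1, 0.3]
opening: 0.0854
grasp_force: 0.0
```

```bash
cat > go.py <<'E'
import sys
from h import *
# usage: go.py x y z roll pitch yaw  (TCP target) -> tool-frame shift (m) and turn (/30deg)
np.set_printoptions(precision=4,suppress=True)
a=list(map(float,sys.argv[1:])); o=bot.get_obs()
Rc=R.from_euler('xyz',o['eef_rot'],degrees=True); Rt=R.from_euler('xyz',a[3:],degrees=True)
print('t',o['t'],'pos',o['tool_pos'],o['eef_rot'],'j',o['joint_pos'],'F',o['force'],'op',o['opening'],o['grasp_force'])
print('shift',Rc.inv().apply(np.array(a[:3])-o['tool_pos']),'turn',(Rc.inv()*Rt).as_rotvec(degrees=True)/30)
E
python3 go.py .591 .150 .27 180 0 72.9
```

```text
t 2.325 pos [0.3923 0.3583 0.2868] [179.9518   0.0355 131.5335] j [34.976  13.2667 92.6412 -0.0309 74.0402 -6.549 ] F [-0.5102 -0.0508  0.3369] op 0.08541636632986149 0.0
shift [-0.2877  0.0107  0.017 ] turn [0.0021 0.0003 1.9545]
```

{"method": "drive_tool", "body": {
  "commands": [
    [0,-0.288,0.011,0,0,0,1],
    [0,-0.288,0.011,0,0,0,1],
    [0,-0.288,0.011,0,0,0,1],
    [0,-0.288,0.011,0,0,0,1],
    [0,-0.288,0.011,0,0,0,1]
  ]
}}

```text
t: 2.95
tool_pos: [0.592, 0.1497, 0.2863]
eef_rot: [180.0, 0.0, 101.5]
force: [0.2, 0.4, 0.7]
opening: 0.0852
grasp_force: 0.0
```

{"method": "drive_tool", "body": {
  "commands": [
    [0,0,0,0,0,0,0.95],
    [0,0,0,0,0,0,0.95],
    [0,0,0,0,0,0,0.95],
    [0,0,0,0,0,0,0.95]
  ]
}}

```text
t: 3.45
tool_pos: [0.59, 0.1521, 0.2862]
eef_rot: [-180.0, 0.0, 73.2]
force: [0.4, 0.6, 0.6]
opening: 0.0857
grasp_force: 0.0
```

```bash
python3 go.py .591 .150 .174 180 0 72.9; python3 - <<'E'
from meas import *
p=cam('wrist'); cv2.imwrite('pics/w1.png',p['image'])
for l,z in (('carousel_knob',.164),('carousel_knob',.182),('carousel',.02)):
    for d in viewer.tip_of(p,l)[:2]: print(l,d,atz(p,d['position'],z))
for d in viewer.trace(p,'carousel_knob')[:2]: print(d['score'],d['extent'])
E
```

```text
t 3.45 pos [0.59   0.1521 0.2862] [-179.992     0.0082   73.1778] j [ 7.9697 19.9317 83.0959 -0.0042 76.9831 24.7929] F [0.3986 0.558  0.6352] op 0.08573547212027383 0.0
shift [-0.0018  0.0016  0.1122] turn [-0.0003  0.0003  0.0093]
carousel_knob {'position': [270.7, 215.2], 'score': 0.72} [0.5911 0.1488 0.164 ]
carousel_knob {'position': [270.7, 215.2], 'score': 0.72} [0.5926 0.1543 0.182 ]
carousel {'position': [268.8, 173.9], 'score': 0.57} [0.5901 0.1492 0.02  ]
0.6 [160.0, 69.2, 221.0, 202.2]
```

View pics/w1.png

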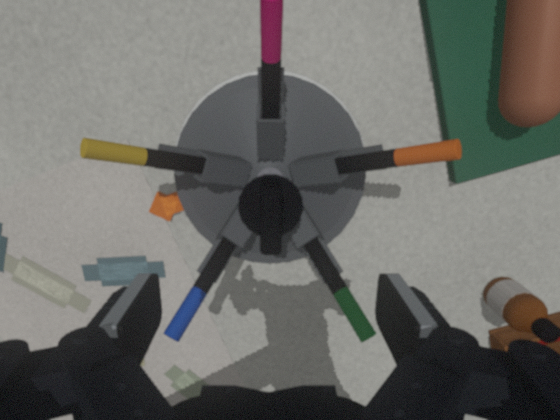

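Wrist view: the knob bar at (270,205) lines up with the pink marker straight above it at (270,90), and the fingers straddle it. The arrow is at (166,206). I'll go down and grip.

{"method": "drive_tool", "body": {
  "commands": [
    [0,-0.002,0.002,0.06,0,0,0],
    [0,-0.002,0.002,0.112,0,0,0],
    [0,-0.002,0.002,0.112,0,0,0],
    [0.5,-0.002,0.002,0.112,0,0,0],
    [1,-0.002,0.002,0.112,0,0,0]
  ]
}}

```text
t: 4.32
tool_pos: [0.5933, 0.1501, 0.177]
eef_rot: [179.8, -0.1, 73.1]
force: [-0.3, -0.0, -0.4]
opening: 0.0517
grasp_force: 0.0
```

{"method": "drive_tool", "body": {
  "commands": [
    [1,0,0,0,0,0,0],
    [1,0,0,0,0,0,0],
    [1,0,0,0,0,0,0],
    [1,0,0,0,0,0,0],
    [1,0,0,0,0,0,0]
  ]
}}

```text
t: 4.95
tool_pos: [0.591, 0.1501, 0.1756]
eef_rot: [-180.0, -0.0, 73.1]
force: [-3.7, 1.0, 6.1]
opening: 0.0134
grasp_force: 41.8
```

```bash
python3 go.py .591 .150 .174 180 0 182; python3 - <<'E'
from meas import *
# arrow from earlier wrist picture + top picture again
p=cam('top'); im=cv2.cvtColor(p['image'],cv2.COLOR_BGR2HSV); m=cv2.inRange(im,(3,120,50),(17,255,255))
k,l,s,c=cv2.connectedComponentsWithStats(m)
for i in range(1,k):
    X=atz(p,c[i],0)
    if s[i,4]>20 and np.linalg.norm(X[:2]-[.47,.145])<.06:
        w=np.argwhere(l==i)[:,::-1]; r=w[np.argmax(w[:,1])]
        print(s[i],X,'tip',atz(p,w[w[:,1]>=w[:,1].max()-1].mean(0),0), 'left/right edges',atz(p,[s[i,0],c[i][1]],0),atz(p,[s[i,0]+s[i,2]-1,c[i][1]],0))
d=viewer.trace(p,'carousel')[0]; ct,_=cv2.findContours(d['pixels'].astype(np.uint8),0,1); (e)=cv2.minEnclosingCircle(max(ct,key=len)); print(e,atz(p,e[0],.03))
E
```

```text
t 4.95 pos [0.591  0.1501 0.1756] [-179.9955   -0.0317   73.1226] j [ 7.7454 25.9075 90.4297  0.0342 63.6537 24.6077] F [-3.7212  1.002   6.1452] op 0.013394047012434433 41.75927996635437
shift [-0.0001  0.      0.0016] turn [ 0.0009 -0.0009 -3.6292]
((225.5, 198.0), 28.306459426879883) [0.603  0.1001 0.03  ]
```

Knob gripped at 13.4 mm. Turning it +90° now, in slow steps.

{"method": "drive_tool", "body": {
  "commands": [
    [1,0,0,0,0,0,-0.2],
    [1,0,0,0,0,0,-0.45],
    [1,0,0,0,0,0,-0.7],
    [1,0,0,0,0,0,-0.9],
    [1,0,0,0,0,0,-1]
  ]
}}

```text
t: 5.68
tool_pos: [0.5909, 0.1501, 0.1756]
eef_rot: [-180.0, -0.0, 103.2]
force: [-3.9, 0.9, 8.4]
opening: 0.0135
grasp_force: 41.8
```

{"method": "drive_tool", "body": {
  "commands": [
    [1,0,0,0,0,0,-0.2],
    [1,0,0,0,0,0,-0.45],
    [1,0,0,0,0,0,-0.7],
    [1,0,0,0,0,0,-0.9],
    [1,0,0,0,0,0,-1]
  ]
}}

```text
t: 6.3
tool_pos: [0.5907, 0.15, 0.1755]
eef_rot: [-180.0, -0.0, 133.3]
force: [-5.2, 0.5, 8.8]
opening: 0.0134
grasp_force: 41.9
```

{"method": "drive_tool", "body": {
  "commands": [
    [1,0,0,0,0,0,-0.2],
    [1,0,0,0,0,0,-0.45],
    [1,0,0,0,0,0,-0.7],
    [1,0,0,0,0,0,-0.9],
    [1,0,0,0,0,0,-1]
  ]
}}

```text
t: 6.92
tool_pos: [0.5907, 0.1499, 0.1756]
eef_rot: [-180.0, -0.0, 163.3]
force: [-4.1, 0.2, 7.7]
opening: 0.0133
grasp_force: 41.9
```

```bash
python3 go.py .591 .150 .174 180 0 182; python3 - <<'E'
from meas import *
p=viewer.read_camera('wrist'); cur=p['image'].copy()
T=np.eye(4); T[:3,:3]=R.from_euler('xyz',[-179.992,.0082,73.1778],degrees=True).as_matrix(); T[:3,3]=[.59,.1521,.2862]
p['c2w']=T@np.array(p['mount']); im=cv2.imread('pics/w1.png')
hsv=cv2.cvtColor(im,cv2.COLOR_BGR2HSV); m=cv2.inRange(hsv,(3,120,60),(17,255,255)); m[:, 220:]=0; m[:180]=0;m[230:]=0
pts=np.array([atz(p,q,0)[:2] for q in np.argwhere(m>0)[:,::-1].astype(float)]); print(len(pts),pts.mean(0),'pca',np.linalg.svd(pts-pts.mean(0),full_matrices=False)[2],pts.min(0),pts.max(0))
c=np.array([.591,.150]); d=pts.mean(0)-c; print('arrow ang',np.degrees(np.arctan2(d[1],d[0]))%360,np.linalg.norm(d))
far=pts[np.argsort(-np.linalg.norm(pts-c,axis=1))[:12]].mean(0);d=far-c;print('tip',far,np.degrees(np.arctan2(d[1],d[0]))%360,np.linalg.norm(d))
cv2.imwrite('pics/w2.png',cur)
E
```

```text
t 6.925 pos [0.5907 0.1499 0.1756] [-179.9998   -0.0382  163.2517] j [  7.7389  25.8975  90.4474   0.0175  63.6899 -65.5206] F [-4.0793  0.1708  7.7211] op 0.01334876084419444 41.910004019737244
shift [-0.0003  0.0002  0.0016] turn [ 0.0002 -0.0013 -0.6249]
607 [0.4652 0.145 ] pca [[ 0.9985  0.0546]
 [ 0.0546 -0.9985]] [0.4452 0.1282] [0.4822 0.1622]
arrow ang 182.25935945286253 0.12586035370187287
tip [0.4468 0.1441] 182.3478033812632 0.14436541614086748
```

{"method": "drive_tool", "body": {
  "commands": [
    [1,0,0,0,0,0,-0.2],
    [1,0,0,0,0,0,-0.45],
    [1,0,0,0,0,0,-0.635],
    [1,0,0,0,0,0,-0.635],
    [1,0,0,0,0,0,-0.635]
  ]
}}

```text
t: 7.6
tool_pos: [0.5906, 0.1498, 0.1755]
eef_rot: [-180.0, -0.0, -177.8]
force: [-4.8, -0.2, 8.3]
opening: 0.0136
grasp_force: 41.9
```

{"method": "drive_tool", "body": {
  "commands": [
    [1,0,0,0,0,0,0],
    [0.5,0,0,0,0,0,0],
    [0,0,0,0,0,0,0],
    [0,0,0,0,0,0,0],
    [0,0,0,0,0,0,0]
  ]
}}

```text
t: 8.22
tool_pos: [0.5914, 0.1497, 0.1742]
eef_rot: [-180.0, -0.0, -177.8]
force: [-0.7, 0.5, 0.4]
opening: 0.0838
grasp_force: 0.0
```

{"method": "drive_tool", "body": {
  "commands": [
    [0,0,0,0,0,0,0],
    [0,0,0,-0.05,0,0,0],
    [0,0,0,-0.1,0,0,0],
    [0,0.02,0,-0.12,0,0,0],
    [0,0.02,0,-0.12,0,0,0]
  ]
}}

```text
t: 8.85
tool_pos: [0.5715, 0.1492, 0.2963]
eef_rot: [180.0, 0.2, -177.8]
force: [0.2, 0.5, -0.1]
opening: 0.0856
grasp_force: 0.0
```

```bash
python3 go.py .591 .150 .174 180 0 182.4; cat > pink.py <<'E'
from meas import *
c=np.array([.591,.150]); P=[cam(n) for n in ('scene','top','wrist')]; obs=[]
for n,p in zip(('scene','top','wrist'),P):
    C=caps(p,c,['pink'],.2)
    if C: obs.append((p,C['pink'][1])); print(n,C['pink'][0],C['pink'][1],atz(p,C['pink'][1],.13))
X=tri(obs); d=X[:2]-c; print('cap mid',X,np.degrees(np.arctan2(d[1],d[0]))%360,np.linalg.norm(d))
cv2.imwrite('pics/w3.png',P[2]['image'])
E
python3 pink.py
```

```text
t 8.85 pos [0.5715 0.1492 0.2963] [ 179.9832    0.1935 -177.8129] j [  7.9316  17.8038  84.8256  -0.0028  77.1763 -84.2549] F [ 0.1582  0.4922 -0.1419] op 0.08562416038359075 0.0
shift [-0.0191  0.      0.1224] turn [ 0.0005  0.0065 -0.0071]
scene 50 [331.3  206.06] [0.4725 0.1452 0.13  ]
wrist 1251 [268.5683  55.6363] [0.468  0.1448 0.13  ]
cap mid [0.4672 0.1449 0.122 ] 182.34653003092967 0.12390874628591969
```

View pics/w3.png

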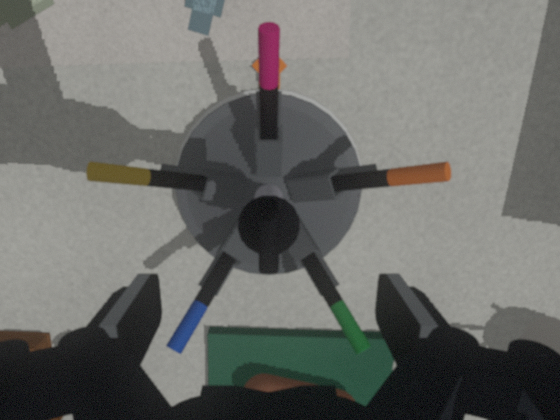

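Pink is now straight over the arrow: cap at (268,55), arrow at (268,66), cap angle 182.3° against 182.4° for the arrow. Next I'll tilt the tool 25° and approach the cap.

```bash
python3 go.py .514 .147 .2136 180 -25 182.3;python3 go.py .514 .147 .28 180 -25 182.3
```

```text
t 9.0 pos [0.5712 0.1489 0.2932] [-179.9854   -0.0768 -177.8316] j [  7.9105  18.0503  84.9198  -0.007   77.1078 -84.2563] F [0.606  0.5081 0.0571] op 0.08551785714241872 0.0
shift [0.0571 0.0003 0.0796] turn [ 0.0005  0.8308 -0.0044]
t 9.0 pos [0.5712 0.1489 0.2932] [-179.9854   -0.0768 -177.8316] j [  7.9105  18.0503  84.9198  -0.007   77.1078 -84.2563] F [0.606  0.5081 0.0571] op 0.08551785714241872 0.0
shift [0.0572 0.0003 0.0132] turn [ 0.0005  0.8308 -0.0044]
```

{"method": "drive_tool", "body": {
  "commands": [
    [0,0.04,0,0.01,0,0.3,0],
    [0,0.057,0,0.01,0,0.6,0],
    [0,0.057,0,0.013,0,0.83,0],
    [0,0.057,0,0.08,0,0.83,0],
    [0,0.057,0,0.08,0,0.83,0]
  ]
}}

```text
t: 9.62
tool_pos: [0.5117, 0.1462, 0.2096]
eef_rot: [-179.9, -25.5, -177.9]
force: [-1.3, 1.0, -0.1]
opening: 0.0858
grasp_force: 0.0
```

```bash
python3 go.py .4761 .1453 .132 180 -25 182.3; sed -i 's/w3/w4/' pink.py; python3 pink.py
```

```text
t 9.625 pos [0.5117 0.1462 0.2096] [-179.9293  -25.5067 -177.8783] j [  7.1345  31.0487  80.9813   2.0896  93.3948 -85.3501] F [-1.2822  0.9886 -0.0901] op 0.08581060608543423 0.0
shift [-0.0013  0.0005  0.0853] turn [ 0.0002 -0.0169 -0.0054]
scene 17 [330.4118 210.7059] [0.4919 0.1457 0.13  ]
wrist 1629 [268.8134 217.0344] [0.469  0.1448 0.13  ]
cap mid [0.4634 0.1447 0.0862] 182.3871336845113 0.12766382097944057
```

View pics/w4.png

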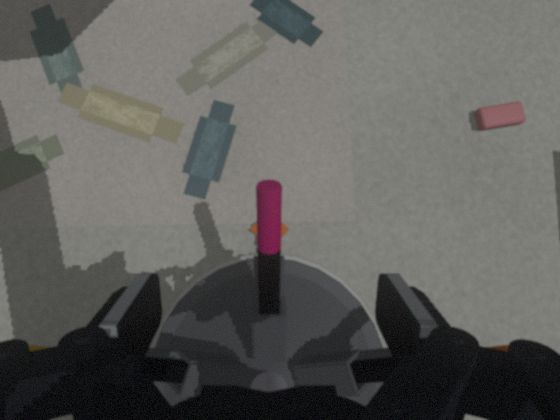

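The cap at (269,217) is centred between the fingers. I'll advance and close.

{"method": "drive_tool", "body": {
  "commands": [
    [0,-0.001,0,0.04,0,0,0],
    [0,-0.001,0,0.07,0,0,0],
    [0,-0.001,0,0.085,0,0,0],
    [0,-0.001,0,0.085,0,0,0],
    [0.6,-0.001,0,0.085,0,0,0]
  ],
  "grip_force": 30
}}

```text
t: 10.4
tool_pos: [0.4811, 0.1457, 0.1381]
eef_rot: [180.0, -24.7, -177.8]
force: [-0.1, -0.4, 1.1]
opening: 0.0696
grasp_force: 0.0
```

{"method": "drive_tool", "body": {
  "commands": [
    [0.8,0,0,0,0,0,0],
    [1,0,0,0,0,0,0],
    [1,0,0,0,0,0,0],
    [1,0,0,0,0,0,0],
    [1,0,0,0,0,0,0]
  ]
}}

```text
t: 11.02
tool_pos: [0.4797, 0.1455, 0.1369]
eef_rot: [-180.0, -24.9, -177.8]
force: [0.9, 0.9, 2.1]
opening: 0.0135
grasp_force: 29.5
```

```bash
python3 go.py .3995 .1422 .1963 180 -25 182.3
```

```text
t 11.025 pos [0.4797 0.1455 0.1369] [-179.9961  -24.8885 -177.8327] j [  7.4243  33.0646  89.1948   2.2248  82.5428 -85.5178] F [0.8919 0.9174 2.1025] op 0.013493975832208245 29.54133778810501
shift [ 0.0978 -0.0003 -0.0201] turn [ 0.0017  0.0037 -0.004 ]
```

{"method": "drive_tool", "body": {
  "commands": [
    [1,0.014,0,-0.0038,0,0,0],
    [1,0.034,0,-0.0091,0,0,0],
    [1,0.053,0,-0.0142,0,0,0],
    [1,0.072,0,-0.0193,0,0,0],
    [1,0.092,0,-0.0247,0,0,0]
  ]
}}

```text
t: 11.65
tool_pos: [0.405, 0.1426, 0.199]
eef_rot: [-180.0, -24.9, -177.8]
force: [-0.1, 0.1, -0.2]
opening: 0.0138
grasp_force: 29.5
```

{"method": "drive_tool", "body": {
  "commands": [
    [1,0.012,0,-0.0032,0,0,0],
    [1,0.024,0,-0.0064,0,0,0],
    [1,0.024,0,-0.0064,0,0,0]
  ]
}}

```text
t: 12.02
tool_pos: [0.3871, 0.142, 0.2143]
eef_rot: [-180.0, -24.9, -177.8]
force: [-0.1, -0.2, -0.4]
opening: 0.0138
grasp_force: 29.5
```

```bash
python3 go.py .39 .1422 .2063 180 -25 182.3;  python3 - <<'E'
from meas import *
P={n:cam(n) for n in('scene','top','wrist')}
cs=P['scene']['image'][130:340,210:420]; ct=P['top']['image'][130:340,110:320]
w=cv2.resize(P['wrist']['image'],(373,280))
a=np.hstack([cv2.resize(cs,(400,300)),cv2.resize(ct,(400,300))]); b=np.zeros((290,800,3),np.uint8); b[:280,:373]=w
cr=P['top']['image'][170:235,310:395]; b[:280,400:766]=cv2.resize(cr,(366,280),interpolation=3)
cv2.imwrite('pics/c1.png',np.vstack([a,b]))
E
```

```text
t 12.025 pos [0.3871 0.142  0.2143] [-179.9992  -24.8737 -177.8233] j [  8.317   21.303   97.3013   2.5837  86.1479 -84.5992] F [-0.0917 -0.2006 -0.4351] op 0.013814930700945275 29.453481137752533
shift [-0.006   0.0001  0.006 ] turn [ 0.0017  0.0042 -0.0037]
```

View pics/c1.png

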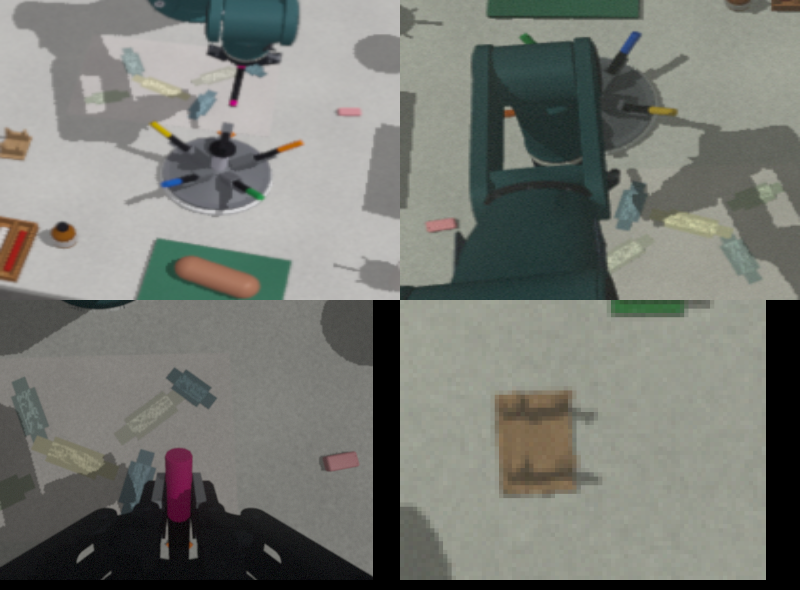

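Marker drawn out and held: cap at (178,480) in the wrist panel, sleeve empty. The wooden rest is in the lower-right panel, tan, with the green one outside the crop above it. I'll carry the marker up and toward the rest.

{"method": "drive_tool", "body": {
  "commands": [
    [1,0.007,0,-0.015,0,0,0],
    [1,0.022,0,-0.045,0,-0.2,0],
    [1,0.037,0,-0.08,0,-0.45,0],
    [1,0.037,0,-0.08,0,-0.7,0],
    [1,0.037,0,-0.08,0,-0.83,0]
  ]
}}

```text
t: 12.8
tool_pos: [0.3874, 0.1421, 0.3038]
eef_rot: [180.0, 0.3, -177.8]
force: [0.6, 0.2, -0.4]
opening: 0.0138
grasp_force: 29.5
```

```bash
python3 go.py .66 -.24 .30 180 0 182.3
```

```text
t 12.8 pos [0.3874 0.1421 0.3038] [ 179.977     0.3003 -177.8205] j [ 10.5472   1.7111 104.0586  -0.0218  73.9299 -81.6264] F [ 0.6278  0.1696 -0.4452] op 0.013750150381162188 29.479049742221832
shift [-0.2579 -0.3922  0.005 ] turn [ 0.0008  0.01   -0.004 ]
```

{"method": "drive_tool", "body": {
  "commands": [
    [1,-0.015,-0.025,0,0,0,0],
    [1,-0.04,-0.06,0,0,0,0],
    [1,-0.068,-0.104,0,0,0,0],
    [1,-0.096,-0.146,0,0,0,0],
    [1,-0.124,-0.188,0,0,0,0]
  ]
}}

```text
t: 13.42
tool_pos: [0.5196, -0.0427, 0.3029]
eef_rot: [180.0, 0.0, -177.9]
force: [-0.0, 0.4, 1.0]
opening: 0.0138
grasp_force: 29.5
```

{"method": "drive_tool", "body": {
  "commands": [
    [1,-0.028,-0.042,0,0,0,0],
    [1,-0.056,-0.084,0,0,0,0],
    [1,-0.084,-0.126,0,0,0,0],
    [1,-0.112,-0.17,0,0,0,0],
    [1,-0.134,-0.204,0,0,0,0]
  ]
}}

```text
t: 14.05
tool_pos: [0.6612, -0.242, 0.3025]
eef_rot: [-180.0, -0.0, -177.9]
force: [-0.0, -0.1, -0.4]
opening: 0.0138
grasp_force: 29.5
```

{"method": "drive_tool", "body": {
  "commands": [
    [1,0,0,0,0,0,0],
    [1,0,0,0,0,0,0]
  ]
}}

```text
t: 14.3
tool_pos: [0.6598, -0.2395, 0.3021]
eef_rot: [179.9, -0.1, -177.8]
force: [0.6, 0.8, -0.8]
opening: 0.0134
grasp_force: 29.5
```

```bash
python3 - <<'E'
from meas import *
p=cam('wrist'); q=cam('scene'); t=cam('top')
cv2.imwrite('pics/w5.png',p['image']); print(bot.get_obs()['tool_pos'],bot.get_obs()['eef_rot'])
for n,k in (('w',p),('s',q),('t',t)):
    for l,z in (('rest_mid',.045),('rest',0)):
        for d in viewer.tip_of(k,l)[:2]: print(n,l,d,atz(k,d['position'],z))
cv2.imwrite('pics/s5.png',q['image'])
E
```

```text
[ 0.6597 -0.2388  0.3025] [ 179.9854   -0.0166 -177.778 ]
w rest_mid {'position': [189.8, 231.7], 'score': 0.8} [ 0.7268 -0.3221  0.045 ]
w rest_mid {'position': [273.4, 112.0], 'score': 0.58} [ 0.5981 -0.2368  0.045 ]
w rest {'position': [201.8, 219.6], 'score': 0.93} [ 0.7277 -0.3168  0.    ]
w rest {'position': [272.4, 110.2], 'score': 0.71} [ 0.5977 -0.2372  0.    ]
s rest_mid {'position': [217.0, 228.1], 'score': 0.85} [ 0.6046 -0.2339  0.045 ]
s rest_mid {'position': [185.0, 254.2], 'score': 0.77} [ 0.731  -0.3102  0.045 ]
s rest {'position': [220.0, 232.8], 'score': 0.7} [ 0.5968 -0.2299  0.    ]
s rest {'position': [185.9, 256.2], 'score': 0.5} [ 0.7174 -0.3193  0.    ]
t rest_mid {'position': [370.3, 155.7], 'score': 0.61} [ 0.7306 -0.3225  0.045 ]
t rest {'position': [366.9, 162.4], 'score': 0.56} [ 0.7226 -0.3203  0.    ]
```

View pics/w5.png

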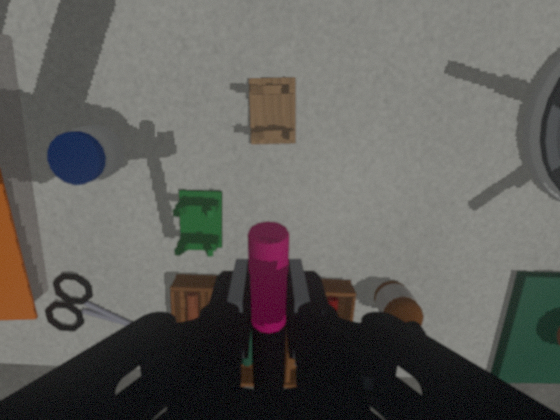

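The wooden rest is at (272,110), below it on the left the green look-alike at (201,220), and the held cap is at (269,280). Next I'll fit the rest's pose and check the marker's attitude in the hand.

```bash
cat > fit.py <<'E'
from meas import *
from scipy.optimize import minimize
p=cam('wrist'); hsv=cv2.cvtColor(p['image'],cv2.COLOR_BGR2HSV)
m=cv2.inRange(hsv,(5,60,40),(20,200,255)); m=cv2.morphologyEx(m,cv2.MORPH_CLOSE,np.ones((5,5)))
k,l,s,c=cv2.connectedComponentsWithStats(m); i=min(range(1,k),key=lambda i:np.hypot(*(c[i]-[272,110]))if s[i,4]>200 else 1e9)
m=(l==i).astype(np.uint8); print(s[i],c[i],atz(p,c[i],.008))
def ren(v,S=4):
    x,y,a=v; ca,sa=np.cos(a),np.sin(a); im=np.zeros((420*S//2,560*S),np.uint8)
    for bx,by,z0,z1,ox in((35,25,0,8,0),(4,22,8,37.5,22),(4,22,8,37.5,-22)):
        q=[]
        for X in(-bx,bx):
            for Y in(-by,by):
                for Z in(z0,z1):
                    X_=(X+ox)/1e3;Y_=Y/1e3; q.append(proj(p,[x+ca*X_-sa*Y_,y+sa*X_+ca*Y_,Z/1e3]))
        cv2.fillConvexPoly(im,cv2.convexHull(np.round(np.array(q)*S+S/2).astype(np.int32)),1)
    return im
M=cv2.resize(m,None,fx=4,fy=4,interpolation=0)[:840]
def cost(v):
    r=ren([v[0]/100,v[1]/100,v[2]/10]); return 1-(r&M).sum()/(r|M).sum()
best=min((minimize(cost,[59.6,-24,a],method='Nelder-Mead',options=dict(initial_simplex=[[59.6,-24,a],[60.2,-24,a],[59.6,-23.4,a],[59.6,-24,a+.5]])) for a in(0,.5)),key=lambda r:r.fun)
print('rest x,y,yaw',best.x/[100,100,10],np.degrees(best.x[2]/10),'1-IoU',best.fun)
# marker in hand: predicted vs seen, scene
o=bot.get_obs(); Rt=R.from_euler('xyz',o['eef_rot'],degrees=True); G=o['tool_pos']+Rt.apply([0,0,.006])
q=cam('scene'); h2=cv2.cvtColor(q['image'],cv2.COLOR_BGR2HSV); mk=cv2.inRange(h2,(150,90,40),(178,255,255))
k,l,s,c=cv2.connectedComponentsWithStats(mk)
for i in range(1,k):
    if s[i,4]>=4: print('pink blob',s[i],c[i])
for d in viewer.trace(q,'pink_marker')[:1]: print(d['score'],d['extent'])
for e in (0,7,15,23):
    a=np.radians(e); ax=Rt.apply([np.cos(a),0,-np.sin(a)])
    print(e,'foot',proj(q,G-.111*ax),'cap',proj(q,G+.029*ax),'wrist cap',proj(p,G+.029*ax))
u,v=proj(q,G).astype(int); cr=q['image'][max(0,v-60):v+60,max(0,u-80):u+80]; cv2.imwrite('pics/s6.png',cv2.resize(cr,None,fx=4,fy=4,interpolation=3)); print('crop origin',u-80,v-60)
E
python3 fit.py
```

```text
[ 249   77   47   66 2949] [272.1746 109.3211] [ 0.5972 -0.238   0.008 ]
rest x,y,yaw [ 0.5986 -0.2379  0.0664] 3.8020398685038908 1-IoU 0.05111486758431938
pink blob [198 198   5  11  43] [200.3256 203.1395]
pink blob [192 231   5   6  24] [193.8333 233.4167]
0.72 [331.9, 256.5, 18.2, 15.8]
0 foot [190.6927 232.0636] cap [203.8626 193.6011] wrist cap [269.6926 229.7651]
7 foot [191.4583 234.1072] cap [203.6986 193.0076] wrist cap [269.7421 233.8184]
15 foot [192.4983 235.7875] cap [203.4657 192.4766] wrist cap [269.7993 240.0938]
23 foot [193.6885 236.7558] cap [203.1881 192.1134] wrist cap [269.856  248.1054]
crop origin 121 141
```

View pics/s6.png

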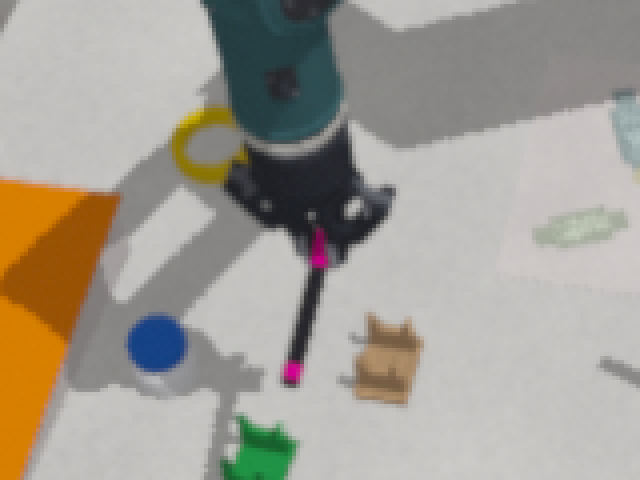

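Rest fit gives (0.598,-0.238) with yaw 3.8°. The scene shows the wooden rest at crop (388,360) and the marker hanging intact in the fingers. Going to hover over the rest with the marker level.

```bash
python3 go.py .545 -.2414 .14 180 15 183.8
```

```text
t 14.9 pos [ 0.6602 -0.2398  0.3021] [-179.9929   -0.0027 -177.8238] j [ -25.5901   27.3316   69.0396   -0.0076   83.6279 -117.7655] F [-0.6065  0.1534  0.1781] op 0.013535948548164093 29.472901225090027
shift [0.1152 0.0028 0.1621] turn [-0.0073 -0.5001 -0.0538]
```

{"method": "drive_tool", "body": {
  "commands": [
    [1,0.025,0.0005,0,0,-0.15,0],
    [1,0.06,0.001,0.02,-0.007,-0.3,-0.02],
    [1,0.095,0.002,0.055,-0.007,-0.45,-0.05],
    [1,0.115,0.003,0.09,-0.007,-0.5,-0.054],
    [1,0.115,0.003,0.13,-0.007,-0.5,-0.054]
  ]
}}

```text
t: 15.52
tool_pos: [0.5432, -0.2413, 0.1717]
eef_rot: [-180.0, 15.0, -176.3]
force: [-0.0, -0.8, -0.3]
opening: 0.0139
grasp_force: 29.5
```

{"method": "drive_tool", "body": {
  "commands": [
    [1,0,0,0,0,0,0],
    [1,0,0,0,0,0,0]
  ]
}}

```text
t: 15.78
tool_pos: [0.5464, -0.242, 0.1733]
eef_rot: [-179.9, 15.1, -176.2]
force: [-0.1, 0.7, -0.2]
opening: 0.0141
grasp_force: 29.5
```

```bash
python3 go.py .545 -.2414 .057 180 15 183.8; python3 - <<'E'
from meas import *
o=bot.get_obs(); Rt=R.from_euler('xyz',o['eef_rot'],degrees=True); q=cam('scene'); p=cam('wrist')
A=o['tool_pos']+Rt.apply([.0016,0,.0119])
for e in (7,15,23):
    a=np.radians(e); ax=Rt.apply([np.cos(a),0,-np.sin(a)])
    print(e,'foot',proj(q,A-.1124*ax),'cap',proj(q,A+.0276*ax),'capbegin',proj(q,A-.0174*ax))
h2=cv2.cvtColor(q['image'],cv2.COLOR_BGR2HSV); mk=cv2.inRange(h2,(150,90,40),(178,255,255))
k,l,s,c=cv2.connectedComponentsWithStats(mk)
for i in range(1,k):
    if s[i,4]>=4: print('pink blob',s[i],c[i])
u,v=proj(q,[.598,-.238,.1]).astype(int)
cv2.imwrite('pics/s7.png',cv2.resize(q['image'][v-45:v+45,u-60:u+60],None,fx=6,fy=6,interpolation=3)); print(u-60,v-45)
E
```

```text
t 15.775 pos [ 0.5464 -0.242   0.1733] [-179.9237   15.0863 -176.1765] j [ -36.1199   20.3135  102.7426   13.3483   46.0027 -138.3088] F [-0.1227  0.6881 -0.2369] op 0.014125504963140249 29.498391151428223
shift [0.0316 0.0008 0.112 ] turn [-0.0023  0.0029  0.0008]
7 foot [207.6159 221.4657] cap [218.2091 190.5535] capbegin [214.9213 200.1278]
15 foot [208.1001 224.2163] cap [218.1162 189.85  ] capbegin [214.9848 200.5663]
23 foot [208.7381 226.3653] cap [217.986  189.2702] capbegin [215.072  200.9221]
pink blob [213 190   6  12  39] [215.5385 196.1795]
pink blob [207 218   5   7  24] [209.0417 220.875 ]
154 173
```

View pics/s7.png

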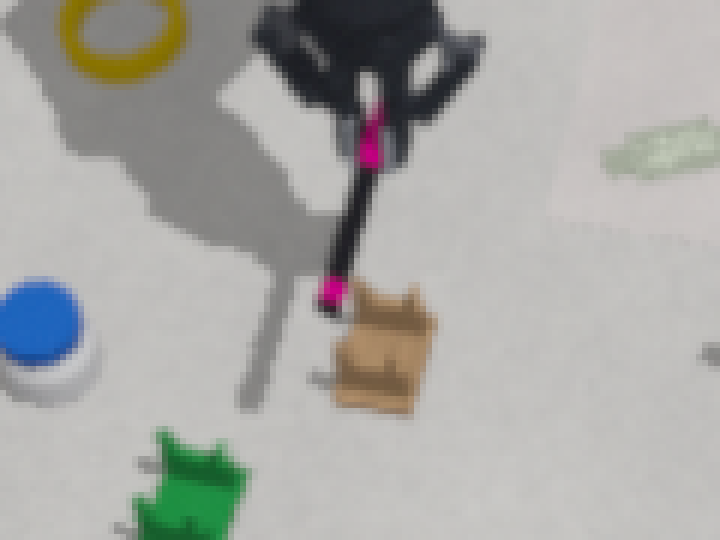

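The marker is level over the rest: foot at (208.7,223.8) against (208.1,224.2) predicted. Lowering it.

{"method": "drive_tool", "body": {
  "commands": [
    [1,0.008,0,0.03,0,0,0],
    [1,0.018,0,0.065,0,0,0],
    [1,0.026,0.001,0.093,0,0,0],
    [1,0.028,0.001,0.099,0,0,0],
    [1,0.028,0.001,0.099,0,0,0]
  ]
}}

```text
t: 16.5
tool_pos: [0.5447, -0.2409, 0.0701]
eef_rot: [-179.9, 15.1, -176.2]
force: [-0.3, -0.1, 0.1]
opening: 0.0134
grasp_force: 29.5
```

```bash
python3 go.py .545 -.2414 .057 180 15 183.8; python3 - <<'E'
from meas import *
o=bot.get_obs(); Rt=R.from_euler('xyz',o['eef_rot'],degrees=True); q=cam('scene'); 
A=o['tool_pos']+Rt.apply([.0016,0,.0119]); a=np.radians(15); ax=Rt.apply([np.cos(a),0,-np.sin(a)])
print('foot',A-.1124*ax,proj(q,A-.1124*ax))
u,v=proj(q,[.598,-.238,.04]).astype(int)
cv2.imwrite('pics/s8.png',cv2.resize(q['image'][v-36:v+36,u-48:u+48],None,fx=8,fy=8,interpolation=3)); print(u-48,v-36)
E
```

```text
t 16.5 pos [ 0.5447 -0.2409  0.0701] [-179.9417   15.0709 -176.1785] j [ -36.1379   29.282   107.733    17.9825   32.5735 -144.2669] F [-0.2666 -0.1022  0.1361] op 0.013351579854079552 29.4980987906456
shift [ 0.0032 -0.0005  0.0127] turn [-0.0018  0.0024  0.0007]
foot [ 0.6584 -0.2333  0.0583] [212.1233 239.1486]
168 191
```

View pics/s8.png

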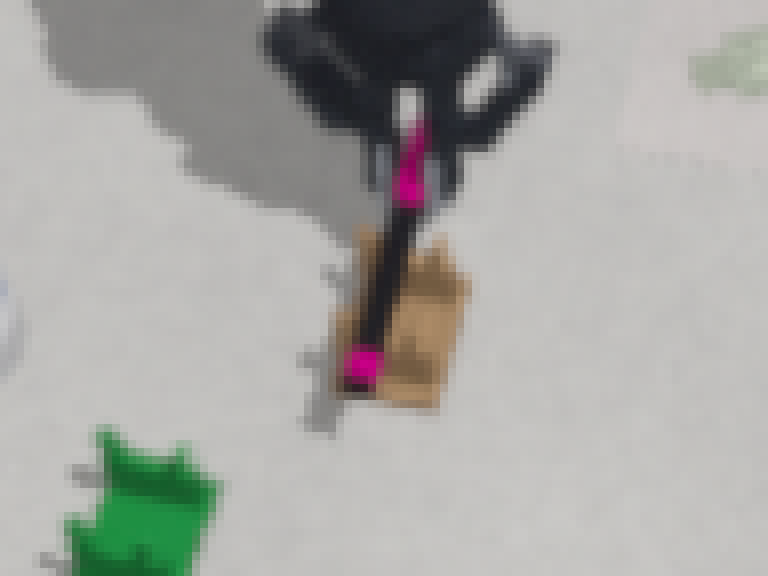

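Both cradles straddle the marker, though it may sit slightly left at the near one. I'll check the rest's yaw with a fit to the first, unoccluded pictures.

```bash
python3 - <<'E'
from meas import *
from scipy.optimize import minimize
V=[]
for n,f,c0 in (('scene','s5',[217,232]),('scene','scene',[217,232]),('top','top',[343,203])):
    p=cam(n); im=cv2.imread(f'pics/{f}.png'); hsv=cv2.cvtColor(im,cv2.COLOR_BGR2HSV)
    m=cv2.inRange(hsv,(5,60,40),(20,200,255)); k,l,s,c=cv2.connectedComponentsWithStats(m)
    i=min((i for i in range(1,k) if s[i,4]>100),key=lambda i:np.hypot(*(c[i]-c0))); print(f,s[i])
    x0,y0=s[i,0]-15,s[i,1]-15; S=8
    M=cv2.resize((l==i).astype(np.uint8)[y0:y0+60,x0:x0+60],None,fx=S,fy=S,interpolation=1); V.append((p,M,x0,y0,S,f))
def ren(v,W):
    p,M,x0,y0,S,_=W; x,y,a=v; ca,sa=np.cos(a),np.sin(a); im=np.zeros(M.shape,np.uint8)
    def P(l): 
        q=np.array([proj(p,[x+ca*X/1e3-sa*Y/1e3,y+sa*X/1e3+ca*Y/1e3,Z/1e3]) for X,Y,Z in l]); q=(q-[x0,y0]+.5)*S
        cv2.fillConvexPoly(im,cv2.convexHull(np.round(q).astype(np.int32)),1)
    P([(X,Y,Z) for X in(-35,35) for Y in(-25,25) for Z in(0,8)])
    for o in(-22,22):
        P([(o+X,Y,Z) for X in(-4,4) for Y in(-22,22) for Z in(8,37.5)])
        for g in(-1,1): P([(o+X,g*Y,Z) for X in(-4,4) for Y,Z in((9.5,37.5),(22,37.5),(15.5,54),(22,54))])
    return im
def cost(v,Ws):
    t=0
    for W in Ws:
        r=ren([v[0]/100,v[1]/100,v[2]/10],W); t+=1-(r&W[1]).sum()/(r|W[1]).sum()
    return t/len(Ws)
for Ws in ([V[0]],[V[1]],[V[2]],V):
    b=minimize(cost,[59.7,-23.8,.5],args=(Ws,),method='Nelder-Mead',options=dict(initial_simplex=[[59.2,-24,.2],[60.2,-24,.5],[59.6,-23.2,.2],[59.6,-24,1.2]]))
    print([w[5] for w in Ws],b.x[:2]/100,np.degrees(b.x[2]/10),b.fun)
E
```

```text
s5 [210 220  17  22 263]
scene [210 220  17  22 268]
top [332 191  19  24 376]
['s5'] [ 0.5993 -0.2379] 5.201037095590642 0.1544223271085574
['scene'] [ 0.5998 -0.2377] 3.8212856793598413 0.13997232330480247
['top'] [ 0.5977 -0.2394] 3.5997117914561807 0.133235294117647
['s5', 'scene', 'top'] [ 0.5981 -0.2385] 3.3432055179018976 0.14852512120234063
```

All the fits agree, so I'll set it down slowly.

{"method": "drive_tool", "body": {
  "commands": [
    [1,0,0,0.003,0,0,0],
    [1,0.001,0,0.006,0,0,0],
    [1,0.002,0,0.009,0,0,0],
    [1,0.0025,0,0.011,0,0,0],
    [1,0.0025,0,0.011,0,0,0]
  ],
  "grip_force": 20
}}

```text
t: 17.32
tool_pos: [0.544, -0.2403, 0.0575]
eef_rot: [180.0, 15.0, -176.2]
force: [-0.1, -0.3, -0.6]
opening: 0.0139
grasp_force: 29.5
```

{"method": "drive_tool", "body": {
  "commands": [
    [1,0.0002,0,0.001,0,0,0],
    [1,0.0002,0,0.001,0,0,0]
  ]
}}

```text
t: 17.58
tool_pos: [0.5443, -0.2404, 0.0569]
eef_rot: [-180.0, 15.0, -176.2]
force: [-0.5, 0.7, 1.5]
opening: 0.0137
grasp_force: 29.6
```

{"method": "drive_tool", "body": {
  "commands": [
    [1,0.0002,0,0.001,0,0,0],
    [1,0.0002,0,0.001,0,0,0]
  ]
}}

```text
t: 17.82
tool_pos: [0.5442, -0.2404, 0.0562]
eef_rot: [-180.0, 15.0, -176.2]
force: [-3.4, 0.3, 6.6]
opening: 0.0137
grasp_force: 30.1
```

Contact (6.6 N) comes right at the expected height. I'll ease off slightly and open.

{"method": "drive_tool", "body": {
  "commands": [
    [1,-0.0001,0,-0.0006,0,0,0],
    [0.75,-0.0001,0,-0.0006,0,0,0],
    [0.6,-0.0001,0,-0.0006,0,0,0],
    [0.4,-0.0001,0,-0.0006,0,0,0],
    [0.2,-0.0001,0,-0.0006,0,0,0]
  ]
}}

```text
t: 18.45
tool_pos: [0.5442, -0.2403, 0.0563]
eef_rot: [-180.0, 15.0, -176.2]
force: [-0.0, 0.1, 0.6]
opening: 0.0671
grasp_force: 0.0
```

{"method": "drive_tool", "body": {
  "commands": [
    [0,0,0,0,0,0,0],
    [0,0,0,0,0,0,0],
    [0,0,0,-0.02,0,0,0],
    [0,0,0,-0.07,0,0,0],
    [0,0,0,-0.12,0,0,0]
  ]
}}

```text
t: 19.08
tool_pos: [0.5126, -0.2422, 0.1731]
eef_rot: [180.0, 14.9, -176.2]
force: [0.5, 0.5, 0.2]
opening: 0.0855
grasp_force: 0.0
```

{"method": "drive_tool", "body": {
  "commands": [
    [0,0,0,-0.05,0,0,0],
    [0,0.03,0,-0.12,0,0,0],
    [0,0.03,0,-0.12,0,0,0]
  ]
}}

```text
t: 19.45
tool_pos: [0.453, -0.2473, 0.2838]
eef_rot: [-179.7, 15.2, -176.2]
force: [-0.1, -1.0, -0.4]
opening: 0.0856
grasp_force: 0.0
```

```bash
python3 - <<'E'
from meas import *
q=cam('scene'); t=cam('top'); w=cam('wrist'); print(bot.get_obs()['tool_pos'],bot.get_obs()['t'])
a=np.array([.5985,-.238,.045]); d=np.array([.9978,.0663,0])
for n,p in(('s',q),('t',t),('w',w)):
    print(n,'pred foot',proj(p,a+.062*d),'cap end',proj(p,a-.078*d))
    for l in('pink_mid',):
        for e in viewer.tip_of(p,l)[:1]: print(l,e,atz(p,e['position'],.045))
    mk=cv2.inRange(cv2.cvtColor(p['image'],cv2.COLOR_BGR2HSV),(150,90,40),(178,255,255)); k,L,s,c=cv2.connectedComponentsWithStats(mk)
    for i in range(1,k):
        if s[i,4]>=8: print(s[i],c[i],atz(p,c[i],.047))
u,v=proj(q,a).astype(int)
A=cv2.resize(q['image'][v-30:v+30,u-40:u+40],(400,300),interpolation=3)
B=cv2.resize(w['image'],(400,300))
u,v=np.array(proj(t,a)).astype(int); C=cv2.resize(t['image'][v-30:v+30,u-40:u+40],(400,300),interpolation=3)
D=cv2.resize(q['image'][130:340,130:410],(400,300))
cv2.imwrite('pics/end.png',np.vstack([np.hstack([A,B]),np.hstack([C,D])]))
E
```

```text
[ 0.4533 -0.2465  0.2803] 19.6
s pred foot [212.2352 241.4471] cap end [221.4925 208.2661]
pink_mid {'position': [174.4, 178.1], 'score': 0.68} [ 0.4327 -0.4587  0.045 ]
[218 208   6  11  42] [220.3333 212.9286] [ 0.542  -0.2407  0.047 ]
[211 235   6   6  25] [213.4  237.76] [ 0.6463 -0.2339  0.047 ]
t pred foot [340.5135 178.6815] cap end [344.4504 226.2677]
pink_mid {'position': [342.4, 200.0], 'score': 0.7} [ 0.5972 -0.2384  0.045 ]
[339 181   5   5  22] [340.9091 183.0909] [ 0.6468 -0.2346  0.047 ]
[342 212   6  16  77] [344.0909 219.4286] [ 0.5401 -0.2422  0.047 ]
w pred foot [268.5932 282.3402] cap end [268.459  178.8611]
pink_mid {'position': [271.0, 237.8], 'score': 0.8} [ 0.5937 -0.2356  0.045 ]
[262 175  16  44 604] [269.2533 196.7202] [ 0.5401 -0.2411  0.047 ]
[264 272  12  11 106] [269.5849 277.3774] [ 0.6505 -0.2334  0.047 ]
```

View pics/end.png

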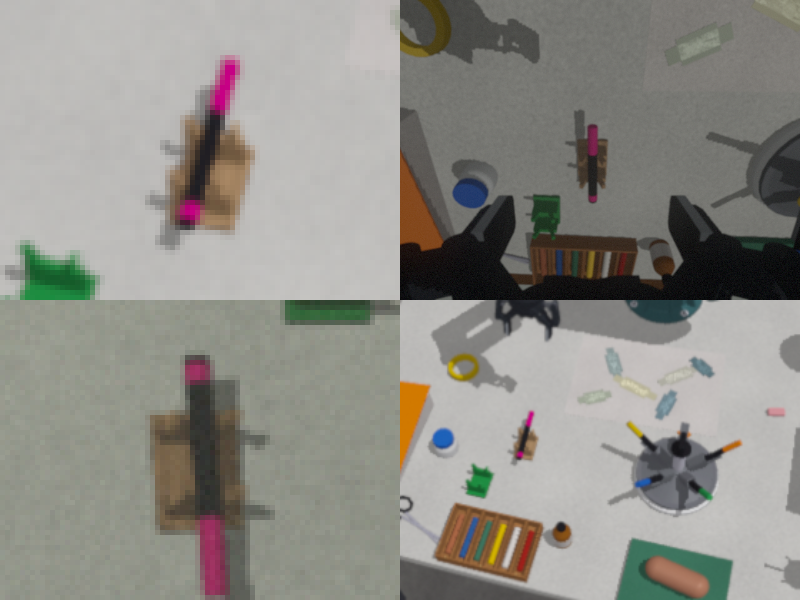

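The marker lies in both notches: cap at (0.540,-0.241), foot band at (0.648,-0.234), mid about 3 mm from the target, axis about 4° against the rest's 3.8°. The other markers and objects look unmoved, and the robot is clear.

```bash
python3 -c "
from cell import hand_in
print(hand_in())"
```

```text
the job is handed in; nothing more can be done
None
```

The pink-capped marker was drawn out over the arrow and laid in both notches of the wooden rest, about 3 mm off centre by my measurements; the job is handed in at about 20 s, and no verdict came back.

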